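Shut the socket drawer and hold the sprung chest lid at the index arm

ROBOT

A 7-joint arm with a two-finger parallel gripper is mounted at the origin on the work surface. World frame = base frame: x ahead of the robot, y to its left, z up, the work surface at z = 0. Lengths are in m, angles in rad, forces in N, time in s.
With the tool pointing down it reaches from about 0.425 to 0.925 m from the base axis. Payload 6.8 kg.
Tool frame: the origin (TCP) lies where the fingers leave the gripper's body, on its centre line; the fingertips stand 73 mm ahead of it and the grasp point (between the pads) lies 54 mm ahead of it; z points along the fingers, y is the line along which they close (so a half turn about z gives the same grasp; the last joint's range is limited). The gripper opens to 85 mm and grips with 20 to 120 N. Pads are 22 mm wide; open, the fingers measure 114 mm over their backs; the gripper's body (76 mm by 85 mm) begins 54 mm behind the grasp point. The pads swing forward as they close: fully open they stand 13 mm farther back than shut.
Start: joints at [-1.274, 0.477, 0.022, 1.555, -0.011, 1.109, -0.083], TCP at [0.266, 0.62, 0.304] pointing down, gripper open.
Joint ranges: [-2.96, 2.96], [-0.34, 2.1], [-1.41, 1.46], [0.24, 2.44], [-1.37, 4.51], [0.17, 1.92], [-2.96, 2.96]. Speed limits (rad/s): [2.39, 2.39, 3.14, 3.14, 3.14, 3.14, 3.14].

INTERFACE

Orientations are given as a rotation vector (axis times angle).
In Python, from bench import r gives the robot as it stands.
- The arm moves only by the shell command python3 drive.py 'ROWS' [OPENING] [FORCE]. ROWS is rows parted by semicolons, their numbers by spaces, 1 to 5 of them, each of 6 numbers: dx, dy, dz in m, then a rotation vector rx, ry, rz in rad; each row is the pose to reach, as a shift and turn from the pose commanded when the command began, along the tool's axes at that moment; what a row does not reach only later rows make up. A row lasts 1/10 s, in which the tool goes at most 0.05 m and 0.15 rad, less where a joint would pass 70% of its speed; a pose out of reach is approached as far as the arm can. OPENING is the finger opening in m, set as the command begins (- or left out keeps the last). The fingers move at their own pace and stop on an object; FORCE is the grip in N (left out, the last holds). Time passes only in rows, so rows that do not move let the fingers close. It prints the time, the measured TCP pose, the force, the opening and the grip force at its end.
- r.get_obs(): the state, without advancing time (a new reading comes with each control period).
- r.grab_frame(name): name is "scene" or "top" or "wrist"; returns (picture, depth): 384x512x3 uint8, blue, green, red; 384x512 float32, m along the optical axis (not along the pixel's ray), 0 where there is no reading.
- r.camera_info(name): a dict with "camera_matrix" (3x3 intrinsics, pixels), "R" (3x3) and "t" (3): a world point X has camera coordinates R X + t. Camera axes: x right, y down, z forward; pixel columns grow to the right and rows downward; lengths in m; the calibration is good to about 2 mm. A picture is of the moment at which its call begins: read the wrist's pose just before it. camera_info takes no time and is no camera call; for the wrist camera it gives the pose at the moment of the call.
- r.hand_in(): hands the job in; it is judged then, once.
The state is a dict: "clock": time; "joints": joint angles; "qvel": joint speeds; "tau": joint torques, N m; "tcp_pos": TCP position; "orientation": TCP orientation; "contact_force": force on the tool from outside, world axes, zero at the start; "moment": the same for the moment, N m; "grip_width": finger opening in m; "gripper_force": force on a finger pad.
Only numpy, scipy, OpenCV 4.12 (cv2) and the standard library are available. Lean on these libraries where they do the work, as an engineer would, in place of code of your own. Each camera call takes 0.05 s, during which the arm holds its last target. There are 200 camera calls.

TASK

I am fitting a stay to this tool chest. First push its open drawer fully home, until it seats at its detent, with the lid still shut; then lift the spring-loaded lid by its handle until it lies in line with the index arm set on the chest's right side, and finish there, still holding the lid steady in the gripper. Leave the index arm as it is set and do not disturb the other things on the bench.

Things in the scene. Friction and masses are not known exactly. Their poses are not given: they have to be found in the camera images.
- chest: grey painted steel tool chest, fixed to the bench, 220 deep (x) x 360 wide (y) x 140 mm high without the lid; origin at the centre of its underside, its front faces its own -x, its z is up. The front of the shut drawer stands 5 mm out from the chest's front face (x = -110 mm).
- drawer (a joint): the chest's one drawer, below the lid tray: m it is pulled out along the chest's -x; 0 is fully home. It starts 30 to 60 mm out. 1 to 2 N of friction; a sprung ball detent resists (about 6 N) from about 14 mm out to 7 mm out, then draws the drawer in to 0, where it stops hard.
- drawer_handle (a point): middle of the drawer's steel bar handle (bar 10 mm thick, 140 mm long, along the chest's y), 62 mm above the bench and 40 mm in front of the drawer's front panel; x points into the chest, the way to push.
- lid: the chest's flat grey lid, 219 x 356 x 12 mm; origin at mid-width on the hinge line (along y, at the rear top edge). It reaches along its own -x to the front; its z is up when shut. It opens by turning about +y (front rises, up to 1.3 rad); a spring pulls it shut: about 6 N at the handle to start lifting, 7 to 14 N at the index; let go, it slams shut.
- lid_handle (a point): middle of the steel bar of the lid's D-handle: bar 12 mm thick, along y, about 100 mm free between its two posts, its centre 35 mm above the lid's top face; 175 mm in front of the hinge line and 41 mm above it in the lid's frame. Axes as the lid's.
- lid_hinge (a point): point on the hinge line at mid-width, fixed to the chest: 105 mm behind the chest's origin and 146 mm above the bench; axes as the chest's. The lid and the index arm both turn about this line.
- index (a joint): angle of the index arm above level, rad (0: level, as the shut lid; grows as the arm points higher). Set between 0.30 and 0.95 at the start; a stiff joint, to be left as set. The lid's opening angle must come to equal it.
- index_tip (a point): the steel index arm, 225 mm long, 14 mm high and 6 mm thick, beside the lid's right (-y) edge on the same hinge line; this point is in the middle of the round dark knob (24 mm across, 20 mm long) near its tip, 215 mm from the hinge line. Its axes turn with the arm: -x points along the arm from the hinge to the tip.
- wrench: bystander: open-ended wrench, 180 mm, lying left of the chest; origin at its underside
- screwdriver: bystander: screwdriver, 160 mm, lying left of the chest; origin at its underside
- spray_can: bystander: standing aluminium spray can, 60 mm across, 190 mm high, left of the chest; origin at the centre of its underside
- grease_jar: bystander: standing jar, 60 mm across, 70 mm high, right of the chest; origin at the centre of its underside
- carton: bystander: cardboard carton, 70 x 45 x 40 mm, right of the chest; origin at the centre of its underside
- socket: bystander: deep socket standing on end, 28 mm across, 63 mm high, in front of the drawer towards its right; origin at the centre of its underside
- socket_rail: bystander: rail with six sockets, 170 x 30 x 38 mm, lying right of the chest; origin at the centre of its underside

How it is judged:
On the way, in this order (a step that is already met when the one before it is completed fails the run):
1. the drawer is home at its detent while the lid is still shut (value of joint drawer below 0.003 m and angle between the x axis of lid and the x axis of chest, either way round below 0.05 rad), for 0.2 s.
2. the lid is held by the gripper in line with the index arm (angle between the x axis of lid and the x axis of index_tip, either way round below 0.06 rad and contact force between the fingers and lid above 3 N and angular speed of lid below 0.08 rad/s), for 0.3 s.
At the end, for the whole second after the job is handed in: The drawer is within 3 mm of fully home, and the gripper's fingers hold the lid (more than 3 N on it), still, within 0.06 rad (3.4 degrees) of the index arm, through the last second (all of step 2 and value of joint drawer below 0.003 m); the arm keeps its last pose, push and grip.
It fails at once if the index arm is moved from its setting (tip by more than 8 mm) (distance of index_tip from where it was at the start of the episode above 0.008 m).
It fails at once if another thing on the bench is moved by more than 30 mm (distance of any of wrench, screwdriver, spray_can, grease_jar, carton, socket, socket_rail from where it was at the start of the episode above 0.03 m).
It also fails if it takes over 51 s, if anything falls off the work surface, if the arm or the gripper's body presses on something with over 40 N, if the wrist force passes 120 N, or if a joint passes its speed limit or range.

## Working session

There is one attempt and no reset: what is moved stays moved. The work goes in short steps, Python scripts to look and compute and a shell command to move; the robot and the scene stay as the last step left them, time stands still between calls to the robot, and variables do not carry over. Pictures are saved under pics/ and viewed, at most 10 in all, crops included, and the job is handed in when it is done.

```bash
ls; mkdir -p pics
python3 - <<'E'
from bench import r
import cv2,numpy as np
o=r.get_obs();print({k:np.round(v,3) for k,v in o.items()})
for n in("scene","top"):
    p,d=r.grab_frame(n);cv2.imwrite(f"pics/{n}0.png",p);np.savez(f"pics/{n}0.npz",p=p,d=d)
    c=r.camera_info(n);print(n,c)
E
```

```text
bench.py
drive.py
pics
{'clock': np.float64(0.0), 'joints': array([-1.274,  0.478,  0.022,  1.556, -0.012,  1.109, -0.083]), 'qvel': array([-0.   ,  0.001,  0.   , -0.001, -0.   ,  0.001, -0.001]), 'tau': array([-1.0000e-03, -5.9645e+01,  1.6080e+00, -2.8120e+01,  1.3000e-02,
        1.0000e-02,  0.0000e+00]), 'tcp_pos': array([0.266, 0.62 , 0.303]), 'orientation': array([-6.310e-01, -3.077e+00,  3.000e-03]), 'contact_force': array([-0.627,  0.28 , -0.224]), 'moment': array([0.001, 0.013, 0.051]), 'gripper_force': np.float64(0.0), 'grip_width': np.float64(0.085)}
scene {'camera_matrix': array([[360.08006896,   0.        , 253.22424405],
       [  0.        , 360.08006896, 190.57495775],
       [  0.        ,   0.        ,   1.        ]]), 'R': array([[ 0.99910452, -0.04190325, -0.00585537],
       [-0.04156796, -0.94631722, -0.32055549],
       [ 0.00789128,  0.32051183, -0.94721164]]), 't': array([-0.56631661,  0.0813807 ,  1.01865813])}
top {'camera_matrix': array([[466.5562971 ,   0.        , 251.93067906],
       [  0.        , 466.5562971 , 188.76022716],
       [  0.        ,   0.        ,   1.        ]]), 'R': array([[ 7.73863315e-04, -9.99999675e-01,  2.24407479e-04],
       [-9.96311147e-01, -7.90265464e-04, -8.58106912e-02],
       [ 8.58108407e-02, -1.57173927e-04, -9.96311435e-01]]), 't': array([-0.00879867,  0.56328628,  1.22367103])}
```

View pics/scene0.png

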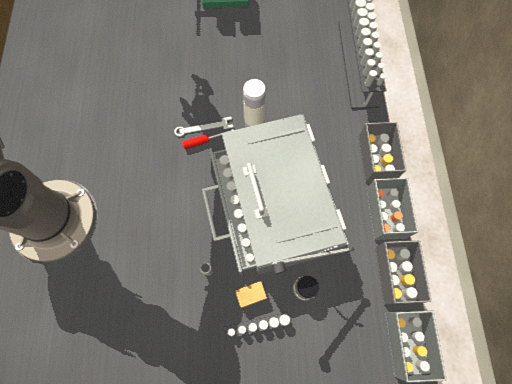

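View pics/top0.png

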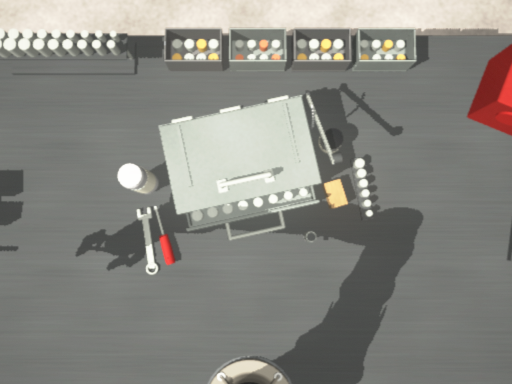

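The scene shows the chest ahead of the robot with its drawer open. In the top view the lid corners are near (160,126), (305,96), (320,182) and (177,213). The lid handle bar runs (219,185)-(272,177), the drawer bar (230,238)-(284,228), the index arm (309,96)-(333,163) with its knob near (337,158), and the socket is at (311,237).

```bash
cat > h.py <<'E'
import numpy as np,cv2
from bench import r
def cloud(n,d):
    c=r.camera_info(n);K=c["camera_matrix"];v,u=np.mgrid[:384,:512]
    X=np.stack([(u-K[0,2])/K[0,0]*d,(v-K[1,2])/K[1,1]*d,d],-1)
    return (X-c["t"])@c["R"]
E
python3 - <<'E'
from h import *
np.set_printoptions(precision=4,suppress=True)
for n in("scene","top"):
    f=np.load(f"pics/{n}0.npz");d=f["d"];P=cloud(n,d);P[d==0]=np.nan
    m=(abs(P[...,2]-.152)<.006)&(P[...,0]>.4)&(P[...,0]<.9)&(abs(P[...,1])<.35)
    k,l,s,c=cv2.connectedComponentsWithStats(m.astype('u1'));i=1+np.argmax(s[1:,4])
    q=P[l==i];R=cv2.minAreaRect(q[:,:2].astype('f4'));print(n,"lid",R,np.median(q[:,2]));B=cv2.boxPoints(R);print(B)
    # yaw: chest x axis
    e=[B[(j+1)%4]-B[j] for j in range(4)];e=[w/np.linalg.norm(w) for w in e if np.linalg.norm(w)<.28]
    ex=max(e,key=lambda w:w[0]);ey=np.array([-ex[1],ex[0]]);C=np.array(R[0])
    print("yaw",np.arctan2(ex[1],ex[0]))
    L=(P[...,:2]-C)@np.stack([ex,ey],1);x,y,z=L[...,0],L[...,1],P[...,2]
    def show(t,m):
        if m.sum(): print(t,m.sum(),"loc med",np.median(x[m]),np.median(y[m]),"rng",x[m].min(),x[m].max(),y[m].min(),y[m].max(),"z",np.percentile(z[m],[5,50,95]))
    show("lidbar",(abs(x)<.1)&(abs(y)<.1)&(z>.18))
    show("drbar",(x<-.13)&(x>-.27)&(abs(y)<.09)&(z>.05)&(z<.085))
    a=(y<-.182)&(y>-.25)&(x>-.2)&(x<.15)&(z>.16)
    show("arm",a)
    print("arm ang(side fit)",np.percentile(np.arctan2(z[a]-.146,.1095-x[a]),[10,50,90]) if a.any() else 0)
    w=a&(y<-.2);show("knob",w)
    show("drfront",(x<-.12)&(x>-.2)&(abs(y)<.18)&(z>.085)&(z<.14))
    show("sock",(x<-.13)&(x>-.35)&(y<-.09)&(y>-.25)&(z>.05)&(z<.08))
E
```

```text
scene lid ((0.6420301795005798, 0.024035707116127014), (0.2296297401189804, 0.3566564619541168), 12.352603912353516) 0.15150409225797914
[[ 0.4917  0.1737]
 [ 0.568  -0.1747]
 [ 0.7923 -0.1256]
 [ 0.716   0.2228]]
yaw 0.21559365
lidbar 257 loc med -0.07137657873563794 -0.004344744348326332 rng -0.07689987440950945 -0.0649292725168358 -0.06393408663944351 0.05903884092190784 z [0.1871 0.1912 0.1939]
drbar 460 loc med -0.18357419618300613 -0.003439371535977296 rng -0.20243331093905417 -0.13008853779378005 -0.08783412315540763 0.08996228058230636 z [0.062  0.0665 0.0787]
arm 431 loc med -0.024388333247359586 -0.19458221799375122 rng -0.08763957690045802 0.09585562766841518 -0.21327110041661435 -0.1832308153806301 z [0.1706 0.2349 0.2753]
arm ang(side fit) [0.5505 0.6042 0.6722]
knob 88 loc med -0.07714750272100582 -0.20726637968278055 rng -0.08763957690045802 -0.06506729518544639 -0.21327110041661435 -0.2000828325002748 z [0.2638 0.2732 0.2759]
drfront 369 loc med -0.15338680667379714 -0.013646346928593426 rng -0.15736820178353794 -0.14939756602855084 -0.170960884668925 0.16947643200440
[... 793 characters left out ...]
65708263905 -0.19177862923459946 rng -0.08802551104685616 0.09508457097741707 -0.21272640546204655 -0.1823518341897395 z [0.1677 0.2353 0.2761]
arm ang(side fit) [0.537  0.6021 0.685 ]
knob 61 loc med -0.07710741792888538 -0.20608499414038015 rng -0.08765756202468077 -0.06444369037554584 -0.21272640546204655 -0.20003258109631922 z [0.2673 0.2737 0.2769]
drfront 394 loc med -0.15376462172287783 0.00042800720873282567 rng -0.1576756513908135 -0.14958559120505777 -0.17050487895561214 0.1710507610284824 z [0.0855 0.0883 0.0919]
sock 164 loc med -0.22937633282188008 -0.1343797129176084 rng -0.25203612201602943 -0.13026086365296727 -0.16465992941697205 -0.09209937417222105 z [0.0532 0.0644 0.0781]
```

```bash
cat >> h.py <<'E'
from scipy.spatial.transform import Rotation as Ro
YAW=.216;C=np.array([.6421,.0239])  # local origin = centre of lid rect, hinge at local x=.104
Rc=Ro.from_euler('z',YAW)
def loc(x,y,z): return np.r_[C,0]+Rc.apply([x,y,z])
# tool-down frames: PUSH: tool y along chest y; LID: tool y along chest x
PUSH=Rc*Ro.from_matrix(np.array([[-1,0,0],[0,1,0],[0,0,-1.]]))
LIDA=Rc*Ro.from_matrix(np.array([[0,1,0],[1,0,0],[0,0,-1.]]))
LIDB=Rc*Ro.from_matrix(np.array([[0,-1,0],[-1,0,0],[0,0,-1.]]))
def to(p,R):
    np.set_printoptions(precision=4,suppress=True)
    o=r.get_obs();R0=Ro.from_rotvec(o["orientation"])
    print("shift",R0.inv().apply(p-o["tcp_pos"]),"turn",(R0.inv()*R).as_rotvec(),"target",p,"at",o["tcp_pos"],"F",o["contact_force"],"j",o["joints"])
def where():
    o=r.get_obs();q=Rc.inv().apply(o["tcp_pos"]-np.r_[C,0]);return q
E
python3 - <<'E'
from h import *
to(loc(-.226,0,.25),PUSH)
# index arm slope from top edge
for n in("scene","top"):
    f=np.load(f"pics/{n}0.npz");P=cloud(n,f["d"]);q=Rc.inv().apply(P.reshape(-1,3)-np.r_[C,0])
    m=(q[:,1]<-.182)&(q[:,1]>-.197)&(q[:,0]>-.06)&(q[:,0]<.08)&(q[:,2]>.155)
    a=q[m];l=cv2.fitLine(a[:,[0,2]].astype('f4'),cv2.DIST_HUBER,0,.01,.01).ravel()
    print(n,m.sum(),"slope angle",np.arctan2(-l[1]*np.sign(l[0]),abs(l[0])),"dist of line above hinge",)
    s=q[(abs(q[:,2]-.067)<.012)&(np.hypot(q[:,0]+.23,q[:,1]+.135)<.03)];print("sock",len(s),s.mean(0) if len(s) else 0)
    s=q[(q[:,2]>.052)&(q[:,2]<.075)&(abs(q[:,1])<.05)&(q[:,0]<-.18)&(q[:,0]>-.23)];print("bar",s.mean(0),np.percentile(s[:,0],[2,98]))
E
```

```text
shift [-0.3969 -0.5311  0.054 ] turn [-0.0017 -0.0004 -0.6208] target [ 0.4214 -0.0245  0.25  ] at [0.2657 0.6201 0.303 ] F [ 0.7035 -0.4698  0.5274] j [-1.2741  0.4777  0.0224  1.5564 -0.0115  1.1093 -0.0831]
scene 262 slope angle 0.57804596 dist of line above hinge
sock 75 [-0.238  -0.1353  0.0615]
bar [-0.1972 -0.0003  0.0658] [-0.2021 -0.1926]
top 243 slope angle 0.56748503 dist of line above hinge
sock 78 [-0.2382 -0.135   0.0618]
bar [-0.1975 -0.0001  0.0662] [-0.2022 -0.1928]
```

```bash
python3 drive.py '-.03 -.04 0 0 0 -.124;-.06 -.08 0 0 0 -.248;-.09 -.12 0 0 0 -.372;-.12 -.16 0 0 0 -.496;-.15 -.2 0 0 0 -.62' 0 30; python3 -c "
from h import *
to(loc(-.226,0,.25),PUSH)"
```

```text
clock: 0.6
tcp_pos: [0.325, 0.3753, 0.3036]
orientation: [0.345, -3.122, 0.001]
contact_force: [1.6, 0.1, -0.1]
grip_width: 0.0122
gripper_force: 0.0
shift [-0.0066 -0.4112  0.0538] turn [-0.0005 -0.0003  0.0044] target [ 0.4214 -0.0245  0.25  ] at [0.325  0.3753 0.3036] F [ 1.6278  0.0586 -0.0888] j [-0.9433  0.1859 -0.0448  1.971   0.0101  0.9854  0.7983]
```

```bash
python3 drive.py '0 -.045 0 0 0 0;0 -.09 0 0 0 0;0 -.135 0 0 0 0;0 -.18 0 0 0 0;0 -.22 0 0 0 0';  python3 drive.py '0 -.045 0 0 0 0;0 -.09 0 0 0 0;0 -.135 0 0 0 0;-.004 -.18 .01 0 0 0;-.007 -.192 .03 0 0 0'; python3 -c "
from h import *
to(loc(-.226,0,.12),PUSH)"
```

```text
clock: 1.1
tcp_pos: [0.3718, 0.1602, 0.3038]
orientation: [0.336, -3.123, 0.0]
contact_force: [0.4, -0.7, -0.5]
grip_width: -0.0
gripper_force: 0.0
clock: 1.6
tcp_pos: [0.4209, -0.0279, 0.2748]
orientation: [-0.327, 3.121, -0.001]
contact_force: [-0.3, 1.2, -0.2]
grip_width: 0.0001
gripper_force: 0.0
shift [-0.0005  0.0034  0.1548] turn [-0.0012  0.0038 -0.007 ] target [ 0.4214 -0.0245  0.12  ] at [ 0.4209 -0.0279  0.2748] F [-0.2768  1.1702 -0.2411] j [-0.4285  0.0803  0.3689  2.1809 -0.0367  0.8822  1.7424]
```

```bash
python3 drive.py '.003 .003 .045 0 0 0;.003 .003 .09 0 0 0;.003 .003 .13 0 0 0;.003 .003 .155 0 0 0;.003 .003 .155 0 0 0';  python3 - <<'E'
from h import *
to(loc(-.172,0,.12),PUSH);print(where())
p,d=r.grab_frame("top");cv2.imwrite("pics/top1.png",cv2.resize(p[120:280,140:380],None,fx=3,fy=3))
E
```

```text
clock: 2.1
tcp_pos: [0.414, -0.0214, 0.1163]
orientation: [0.337, -3.117, 0.001]
contact_force: [-0.2, -1.5, 1.4]
grip_width: 0.0
gripper_force: 0.0
shift [-0.0605 -0.0046 -0.0041] turn [ 0.0002 -0.0069 -0.0009] target [ 0.4741 -0.013   0.12  ] at [ 0.414  -0.0214  0.1163] F [-0.2029 -1.5426  1.3721] j [-0.3406  0.3855  0.2847  2.3134 -0.2316  0.4746  1.9177]
[-0.2325  0.0047  0.1163]
```

View pics/top1.png

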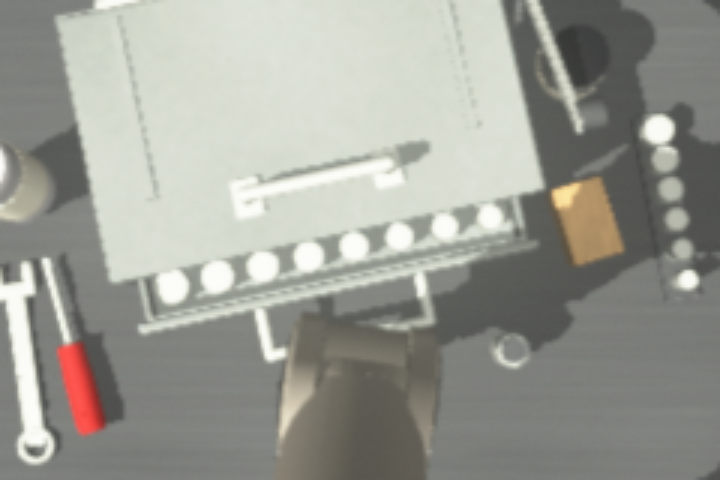

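The hand stands in front of the drawer's handle bar (crop (260,350)-(435,320)) and the bystanders are clear. I'm pushing now.

```bash
python3 drive.py '-.01 -.004 0 0 0 0;-.02 -.004 0 0 0 0;-.028 -.004 0 0 0 0;-.036 -.004 0 0 0 0;-.044 -.004 0 0 0 0'; python3 drive.py '-.005 0 0 0 0 0;-.009 0 0 0 0 0;-.013 0 0 0 0 0;-.016 0 0 0 0 0;-.018 0 0 0 0 0'
python3 - <<'E'
from h import *
print(where(),r.get_obs()["contact_force"])
p,d=r.grab_frame("top");P=cloud("top",d);q=Rc.inv().apply(P.reshape(-1,3)-np.r_[C,0])
m=(abs(q[:,2]-.087)<.006)&(abs(q[:,1])<.17)&(abs(q[:,1])>.07)&(q[:,0]<-.11)&(q[:,0]>-.17);print("panel",m.sum(),np.percentile(q[m,0],[2,50,98]) if m.any() else 0)
m=(abs(q[:,2]-.064)<.006)&(abs(q[:,1])<.07)&(q[:,0]<-.13)&(q[:,0]>-.21);print("bar",m.sum(),np.percentile(q[m,0],[2,50,98]) if m.any() else 0)
E
```

```text
clock: 2.65
tcp_pos: [0.4609, -0.0154, 0.1194]
orientation: [-0.338, 3.123, 0.0]
contact_force: [-10.7, -3.2, 7.1]
grip_width: 0.0002
gripper_force: 7.0
clock: 3.15
tcp_pos: [0.4745, -0.0123, 0.1183]
orientation: [0.336, -3.115, -0.001]
contact_force: [-14.7, -4.1, 14.2]
grip_width: 0.0001
gripper_force: 7.8
[-0.17151059  0.00054509  0.11827578] [-14.70659109  -4.05968184  14.15344059]
panel 152 [-0.11595789 -0.11375378 -0.11147219]
bar 23 [-0.15886043 -0.14440012 -0.1308646 ]
```

The panel front is at -0.116 m, so the drawer is home. I'll hold briefly, then back off, rise and turn for the lid.

```bash
python3 drive.py '-.001 0 0 0 0 0;-.001 0 0 0 0 0;-.001 0 0 0 0 0;-.001 0 0 0 0 0'; python3 drive.py '.02 0 0 0 0 0;.04 0 0 0 0 0;.045 0 -.04 0 0 0;.045 0 -.09 0 0 0;.045 0 -.14 0 0 0' .085
python3 - <<'E'
from h import *
p,d=r.grab_frame("top");P=cloud("top",d);q=Rc.inv().apply(P.reshape(-1,3)-np.r_[C,0])
m=(abs(q[:,2]-.087)<.006)&(abs(q[:,1])<.17)&(abs(q[:,1])>.07)&(q[:,0]<-.11)&(q[:,0]>-.17);print("panel",m.sum(),np.percentile(q[m,0],[2,50,98]) if m.any() else 0)
print(where());to(loc(-.071,0,.30),LIDA);to(loc(-.071,0,.30),LIDB)
E
```

```text
clock: 3.6
tcp_pos: [0.4745, -0.0123, 0.1182]
orientation: [0.335, -3.114, -0.001]
contact_force: [-12.9, -1.9, 10.3]
grip_width: 0.0001
gripper_force: 6.8
clock: 4.1
tcp_pos: [0.4349, -0.0211, 0.2607]
orientation: [-0.337, 3.123, -0.001]
contact_force: [1.2, 1.0, 0.6]
grip_width: 0.0722
gripper_force: 0.0
panel 151 [-0.11595147 -0.11382682 -0.11144953]
[-0.20834617 -0.00075247  0.26821255]
shift [-0.1377  0.0011 -0.03  ] turn [0.0098 0.0103 1.5685] target [0.5727 0.0087 0.3   ] at [ 0.4388 -0.0215  0.2682] F [2.1711 0.3176 4.859 ] j [-0.4593  0.1203  0.4003  2.1592 -0.0638  0.8598  1.764 ]
shift [-0.1377  0.0011 -0.03  ] turn [-0.0103  0.0098 -1.573 ] target [0.5727 0.0087 0.3   ] at [ 0.4388 -0.0215  0.2682] F [2.1711 0.3176 4.859 ] j [-0.4593  0.1203  0.4003  2.1592 -0.0638  0.8598  1.764 ]
```

```bash
python3 drive.py '0 0 -.035 0 0 .15;-.02 0 -.035 0 0 .3;-.05 0 -.035 0 0 .45;-.08 0 -.035 0 0 .6;-.11 0 -.035 0 0 .75'; python3 drive.py '0 0 0 0 0 .15;0 0 0 0 0 .3;0 0 0 0 0 .45;0 0 0 0 0 .6;0 0 0 0 0 .75'
python3 - <<'E'
from h import *
print(where());to(loc(-.071,0,.245),LIDA)
E
```

```text
clock: 4.65
tcp_pos: [0.5441, 0.0031, 0.2945]
orientation: [0.838, 3.026, 0.002]
contact_force: [0.4, -0.3, 0.8]
grip_width: 0.0854
gripper_force: 0.0
clock: 5.15
tcp_pos: [0.543, 0.0028, 0.2943]
orientation: [1.888, 2.509, 0.002]
contact_force: [-0.2, -0.2, 0.6]
grip_width: 0.0852
gripper_force: 0.0
[-0.10137335  0.00061695  0.29427356]
shift [-0.0026  0.0302  0.0493] turn [0.0018 0.0002 0.0645] target [0.5727 0.0087 0.245 ] at [0.543  0.0028 0.2943] F [-0.1926 -0.1963  0.5886] j [-0.6339  0.3059  0.6332  1.9166 -0.2157  0.9848  0.3775]
```

```bash
python3 drive.py '-.0026 .0302 0 0 0 .0645;-.0026 .0302 .02 0 0 .0645;-.0026 .0302 .04 0 0 .0645;-.0026 .0302 .052 0 0 .0645;-.0026 .0302 .052 0 0 .0645'
python3 - <<'E'
from h import *
print(where());to(loc(-.071,0,.242),LIDA)
p,d=r.grab_frame("wrist");cv2.imwrite("pics/w2.png",p)
E
```

```text
clock: 5.65
tcp_pos: [0.5713, 0.0086, 0.2405]
orientation: [-1.961, -2.453, 0.003]
contact_force: [0.6, 0.7, 0.1]
grip_width: 0.0853
gripper_force: 0.0
[-0.07243552  0.0002734   0.24051028]
shift [-0.0003  0.0014 -0.0015] turn [-0.0024  0.      0.0059] target [0.5727 0.0087 0.242 ] at [0.5713 0.0086 0.2405] F [0.6011 0.6658 0.0793] j [-0.589   0.4296  0.6035  1.8997 -0.3044  0.9065  0.3846]
```

View pics/w2.png

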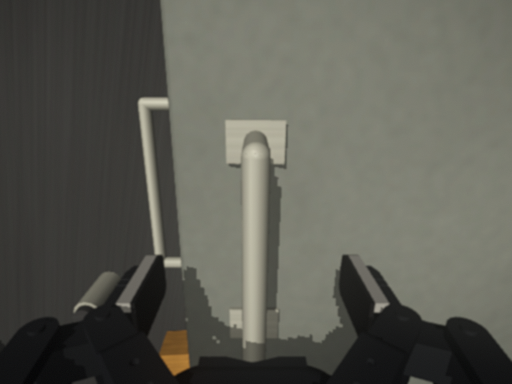

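The wrist view shows the round bar (column 255, rows 140-350) midway between the pads (columns 150 and 360). I'm closing on it.

```bash
python3 drive.py '0 .001 -.001 0 0 0;0 .001 -.001 0 0 0;0 .001 -.001 0 0 0;0 .001 -.001 0 0 0;0 .001 -.001 0 0 0' 0 80; python3 drive.py '0 .001 0 0 0 0;0 .001 0 0 0 0;0 .001 0 0 0 0'
python3 - <<'E'
from h import *
print(where());to(loc(-.071,0,.242),LIDA)
# rows for turning about the hinge by th, from current pose, in tool axes
p=where();h=np.array([.104,0,.146]);R0=Ro.from_rotvec(r.get_obs()["orientation"]);
for th in np.arange(.04,.61,.04):
    q=h+Ro.from_rotvec([0,th,0]).apply(p-h)
    print(round(th,2),R0.inv().apply(Rc.apply(q-p)))
print("turn axis in tool",R0.inv().apply(Rc.apply([0,1,0])))
E
```

```text
clock: 6.2
tcp_pos: [0.5727, 0.0085, 0.2431]
orientation: [-1.962, -2.453, -0.0]
contact_force: [-13.8, -3.6, 6.8]
grip_width: 0.0118
gripper_force: 8.8
clock: 6.5
tcp_pos: [0.5725, 0.0084, 0.243]
orientation: [-1.961, -2.451, 0.003]
contact_force: [-7.1, -0.9, 6.8]
grip_width: 0.009
gripper_force: 78.1
[-0.07132256 -0.00025222  0.24301866]
shift [0.0002 0.0003 0.001 ] turn [-0.0031 -0.0011  0.0049] target [0.5727 0.0087 0.242 ] at [0.5725 0.0084 0.243 ] F [-7.058  -0.873   6.8292] j [-0.5887  0.4288  0.6052  1.8943 -0.304   0.9138  0.3839]
0.04 [-0.      0.004  -0.0069]
0.08 [-0.      0.0083 -0.0137]
0.12 [-0.      0.0128 -0.0203]
0.16 [-0.0001  0.0176 -0.0267]
0.2 [-0.0001  0.0227 -0.033 ]
0.24 [-0.0001  0.028  -0.039 ]
0.28 [-0.0001  0.0335 -0.0448]
0.32 [-0.0001  0.0393 -0.0503]
0.36 [-0.0002  0.0452 -0.0557]
0.4 [-0.0002  0.0514 -0.0608]
0.44 [-0.0002  0.0578 -0.0656]
0.48 [-0.0002  0.0644 -0.0702]
0.52 [-0.0003  0.0712 -0.0745]
0.56 [-0.0003  0.0781 -0.0785]
0.6 [-0.0003  0.0852 -0.0823]
turn axis in tool [1.     0.0049 0.0011]
```

```bash
A='0 .004 -.0069 .04 0 0;0 .0083 -.0137 .08 0 0;0 .0128 -.0203 .12 0 0;0 .0176 -.0267 .16 0 0;0 .0227 -.033 .2 0 0'; python3 drive.py '0 .004 -.0069 .04 0 0;0 .0083 -.0137 .08 0 0;0 .0128 -.0203 .12 0 0;0 .0176 -.0267 .16 0 0;0 .0227 -.033 .2 0 0'
python3 - <<'E'
from h import *
print(where())
p,d=r.grab_frame("top");P=cloud("top",d);q=Rc.inv().apply(P.reshape(-1,3)-np.r_[C,0])
m=(q[:,2]>.14)&(q[:,0]<.09)&(q[:,0]>-.13)&(abs(q[:,1])<.17)&(abs(q[:,1])>.12)&(q[:,2]<.33)
l=cv2.fitLine(q[m][:,[0,2]].astype('f4'),cv2.DIST_HUBER,0,.01,.01).ravel();print("lid angle",m.sum(),np.arctan(-l[1]/l[0]))
E
```

```text
clock: 7.0
tcp_pos: [0.5942, 0.0133, 0.2744]
orientation: [-1.876, -2.344, 0.243]
contact_force: [-3.5, -2.2, -7.8]
grip_width: 0.0093
gripper_force: 78.4
[-4.90765679e-02 -1.23432203e-04  2.74440416e-01]
lid angle 2972 0.1812998
```

```bash
cat > ang.py <<'E'
from h import *
o=r.get_obs();print(where(),o["contact_force"],o["joints"],"tool tilt",(LIDA.inv()*Ro.from_rotvec(o["orientation"])).as_rotvec())
for n in("top","scene"):
    p,d=r.grab_frame(n);P=cloud(n,d);q=Rc.inv().apply(P.reshape(-1,3)-np.r_[C,0])
    def fit(m):
        l=cv2.fitLine(q[m][:,[0,2]].astype('f4'),cv2.DIST_HUBER,0,.01,.01).ravel();return m.sum(),np.arctan(-l[1]/l[0])
    y=q[:,1];z=q[:,2];x=q[:,0]
    print(n,"lid",fit((z>.148)&(x<.09)&(x>-.13)&(abs(y)<.17)&(abs(y)>.12)&(z<.33)),"arm",fit((y<-.183)&(y>-.197)&(x>-.06)&(x<.08)&(z>.155)&(z<.3)),
      "panel",np.percentile(x[(abs(z-.087)<.006)&(abs(y)<.17)&(abs(y)>.07)&(x<-.1)&(x>-.17)],[2]))
cv2.imwrite("pics/end.png",p)
E
python3 drive.py '0 .004 -.0069 .04 0 0;0 .0083 -.0137 .08 0 0;0 .0128 -.0203 .12 0 0;0 .0176 -.0267 .16 0 0;0 .0227 -.033 .2 0 0'; python3 drive.py '0 .004 -.0069 .04 0 0;0 .0083 -.0137 .08 0 0;0 .0128 -.0203 .12 0 0;0 .0128 -.0203 .12 0 0;0 .0128 -.0203 .12 0 0'; python3 ang.py
```

```text
clock: 7.55
tcp_pos: [0.6221, 0.0194, 0.3021]
orientation: [-1.782, -2.225, 0.46]
contact_force: [-7.7, -2.7, -6.6]
grip_width: 0.0093
gripper_force: 79.1
clock: 8.05
tcp_pos: [0.6411, 0.0236, 0.3156]
orientation: [-1.721, -2.148, 0.581]
contact_force: [-9.4, -1.9, -4.4]
grip_width: 0.0094
gripper_force: 79.3
[-1.07934812e-03 -5.46797269e-05  3.15626665e-01] [-9.36645174 -1.92282477 -4.37532595] [-0.49719372  0.72295275  0.61001701  1.34397235 -0.23692514  1.70043702
  0.34151952] tool tilt [ 5.28566167e-01 -3.26522349e-04 -3.60781305e-03]
top lid (np.int64(1535), np.float32(0.4988635)) arm (np.int64(236), np.float32(0.5725313)) panel [-0.11596089]
scene lid (np.int64(2829), np.float32(0.50102156)) arm (np.int64(261), np.float32(0.5757485)) panel [-0.11574627]
```

Lid at 0.500 and arm at about 0.574, so 0.074 remains.

```bash
python3 drive.py '0 .002 -.0035 .02 0 0;0 .004 -.0069 .04 0 0;0 .006 -.0103 .06 0 0;0 .0078 -.013 .076 0 0;0 .0078 -.013 .076 0 0';python3 drive.py '0 0 0 0 0 0;0 0 0 0 0 0;0 0 0 0 0 0'; python3 ang.py
```

```text
clock: 8.65
tcp_pos: [0.6542, 0.0265, 0.3233]
orientation: [-1.681, -2.097, 0.654]
contact_force: [-11.7, -1.8, -3.5]
grip_width: 0.0092
gripper_force: 79.5
clock: 8.95
tcp_pos: [0.654, 0.0265, 0.3232]
orientation: [-1.682, -2.098, 0.653]
contact_force: [-10.1, -2.9, -4.3]
grip_width: 0.0093
gripper_force: 79.4
[ 1.21855274e-02 -3.15260280e-05  3.23245942e-01] [-10.13548136  -2.88844391  -4.30744188] [-0.47491175  0.77658762  0.60553551  1.25331215 -0.23250165  1.8096808
  0.34351293] tool tilt [ 6.03700206e-01 -3.94113891e-04 -3.42611849e-03]
top lid (np.int64(1453), np.float32(0.57365257)) arm (np.int64(234), np.float32(0.5758797)) panel [-0.11587504]
scene lid (np.int64(2737), np.float32(0.57821935)) arm (np.int64(261), np.float32(0.57422614)) panel [-0.11573249]
```

View pics/end.png

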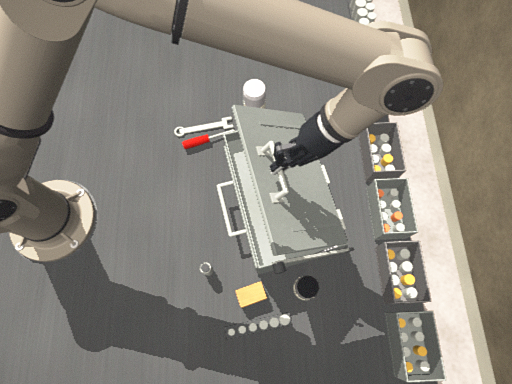

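The view shows the lid held by its handle at (283,160) in line with the index arm, whose knob is at (279,267). The drawer is shut and the bystanders are in place. I'm handing in.

```bash
python3 drive.py '0 0 0 0 0 0;0 0 0 0 0 0;0 0 0 0 0 0;0 0 0 0 0 0'; python3 -c "
from bench import r
print(r.hand_in())"
```

```text
clock: 9.45
tcp_pos: [0.654, 0.0265, 0.3233]
orientation: [-1.682, -2.098, 0.653]
contact_force: [-10.0, -3.3, -3.6]
grip_width: 0.0096
gripper_force: 79.4
the job is handed in; nothing more can be done
None
```

The job is handed in at 9.5 s: the drawer is home, and the lid is held still in the gripper at 0.576 rad against 0.575 rad measured for the index arm, which still reads the angle it started at; the bystanders look undisturbed in the last picture, and hand-in returned no verdict.

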